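# Load the last vial, then hold the block heater's hood open

### The arm

A 6-joint arm with a two-finger parallel gripper is mounted at the origin on the work surface. World frame = base frame: x ahead of the robot, y to its left, z up, the work surface at z = 0. Lengths are in mm, angles in rad, forces in N, time in s.
With the tool pointing down it reaches from about 350 to 975 mm from the base axis. Payload 7.1 kg.
Tool frame: the origin (TCP) lies between the finger pads, 19 mm behind the fingertips; this is the grasp point; z points along the fingers, y is the line along which they close (so a half turn about z gives the same grasp; the last joint's range is limited). The gripper opens to 88 mm and grips with 3 to 60 N. Pads are 20 mm wide; open, the fingers measure 115 mm over their backs; the gripper's body (75 mm by 178 mm) begins 61 mm behind the grasp point.
Start: joints at [-1.356, 0.423, 1.63, -0, 1.089, -0.019], TCP at [144.817, -607.975, 241.375] pointing down, gripper open.
Joint ranges: [-3, 3], [-0.9, 2.11], [0.09, 2.58], [-1.31, 4.45], [0.11, 2.69], [-2.54, 2.54]. Speed limits (rad/s): [2.39, 2.39, 3.01, 3.14, 3.14, 3.14].

### API

Orientations are given as a rotation vector (axis times angle).
In Python, from workcell import ctrl gives the robot as it stands. The module is installed in compiled form; this text tells all that it offers.
- The arm moves only by the tool servo_tool, never from a script. Its argument "plan" is a list of rows, each a list of 3 entries, a list of its own where there are three numbers: the closure, from 0 (fully open) to 1 (shut), then the shift along the world's x, y, z in mm, then the turn about the world's z in degrees. In form: [[hand, [x, y, z], yaw], ...]. A call has 1 to 10 rows; each row is the pose to reach, as a shift and turn from the pose commanded when the call began; what a row does not reach only later rows make up. A row lasts 1/12 s, in which the tool goes at most 41.7 mm and 7.16 degrees, less where a joint would pass 70% of its speed; a pose out of reach is approached as far as the arm can. A call with a gripper value outside its range is refused whole. The fingers move at their own pace and stop on an object; the grip force is fixed at half the most. Time passes only in rows, so rows that repeat a pose let the fingers close. It gives the time, the measured TCP pose, the force, the opening and the grip force at its end, in the units of the state.
- ctrl.get_obs(): the state, without advancing time (a new reading comes with each control period).
- ctrl.get_image(name): name is "scene" or "top" or "wrist"; returns the picture (480x640x3 uint8, blue, green, red); there is no depth.
- ctrl.camera_info(name): a dict with "fovy" (degrees; the focal length in pixels is half the picture's height over the tangent of half this angle, whatever the lens; pixels are square), "cx", "cy" (the principal point, pixels), "k1" (the pictures are not rectified: a ray, as slopes to the right and down, at radius r is drawn at 1 + k1 r^2 times it, then the intrinsics apply), "rvec" (rotation vector, rad) and "tvec" (3), from world to camera coordinates, as OpenCV has them; the wrist camera has in their place "T_tool_cam" (4x4, takes a point from camera to tool coordinates, whose origin is the TCP and whose axes are the flange's). Camera axes: x right, y down, z forward; pixel columns grow to the right and rows downward; lengths in mm; the calibration is good to about 2 mm. A picture is of the moment at which its call begins: read the wrist's pose just before it. camera_info takes no time and is no camera call.
- ctrl.close_job(): hands the job in; it is judged then, once.
The state is a dict: "t": time; "qpos": joint angles; "qvel": joint speeds; "joint_torque": joint torques, N m; "ee_pos": TCP position; "orientation": TCP orientation; "ft_force": force on the tool from outside, world axes, zero at the start; "moment": the same for the moment, N m; "width": finger opening in mm; "grasp_force": force on a finger pad.
Only numpy, scipy, OpenCV 4.12 (cv2) and the standard library are available. Lean on these libraries where they do the work, as an engineer would, in place of code of your own. Each camera call takes 0.05 s, during which the arm holds its last target. There are 200 camera calls.

### The job

Take the blue-capped vial from the compartment tray and lower it, upright and without dropping it, to the bottom of the empty well of the spare aluminium block on the bench, and let it go. Then lift the dry-block heater's hood by its handle to about 60 degrees from closed and finish while still holding it there, so that I have both hands free to set the filled block into the heater; the hood falls shut if released, so do not let it slip and drop. Do not knock over or push away the other vials, the bottle, the beaker or the crimper.

Things in the scene. Friction and masses are not known exactly. Their poses are not given: they have to be found in the camera images.
- vial_blue: The sample vial to load: clear glass headspace vial with a BLUE cap, 22.6 mm in diameter and 75 mm tall, 25 to 50 g; straight glass body up to 58 mm, then a neck and a 20 mm wide crimp cap (66 to 75 mm up). Origin: centre of its underside, z up through the cap. Starts upright in one compartment of the tray, its foot 4 mm above the bench.
- vial_red: Same vial with a RED cap, upright in another compartment of the tray; leave it. Origin as above.
- vial_yellow: Same vial with a YELLOW cap, upright in another compartment; leave it. Origin as above.
- tray: Grey open tray of 2 x 3 compartments, 128 (x) by 188 (y) mm, walls 30 mm high and 4 mm thick, floor 4 mm thick; compartments about 58 mm square. Fixed to the bench. Origin: centre of its underside.
- block: Spare aluminium heating block, 76 (x) by 100 (y) by 50 (z) mm, standing fast on the bench, with three round wells in a row along its y, 31 mm apart. Wells are 26 mm wide, 34 mm deep (floor 16 mm above the bench), so a vial in one stands 41 mm out of it. Origin: centre of its underside.
- block_hole2 (a point): Centre of the mouth of the EMPTY well, at the block's +y end, on its top face 50 mm above the bench.
- vial_a: Same vial with a steel-grey cap, already in the block's -y end well; leave it. Origin as above.
- vial_b: Same vial with a steel-grey cap, already in the block's middle well, next to the empty one; leave it. Origin as above.
- heater: White dry-block heater, 280 (x, depth) by 240 (y, width) by 100 mm high, fixed to the bench, sloping control panel on its front (-x) side, block chamber behind it under a hood. Origin: centre of its underside; x points to its back.
- hood (a joint): Opening angle of the heater's hood, rad: 0 closed, 1.047 is 60 degrees, stop at 1.4. It swings up about a level hinge along the heater's back edge, is nearly frictionless and falls shut from every angle when let go. Hood: clear and grey plastic, 195 (x) by 230 (y) by 32 mm high, about 0.3 to 0.55 kg.
- hood_handle (a point): Middle of the hood's handle, a round black bar 12 mm in diameter and 110 mm long along the heater's y, on two end posts, its centre 34 mm above the hood's top. Closed: 175 mm nearer the heater's front than the hinge line, 66 mm above it and 168 mm above the bench. Moves with the hood. It can be pinched across from above and turns in the fingers as the hood swings.
- hood_hinge (a point): Middle of the hood's hinge line, which runs along the heater's y, 102 mm above the bench, 135 mm behind the heater's centre. Opening lifts the handle and carries it towards the heater's back.
- bottle: Amber glass reagent bottle, 68 mm in diameter, 150 mm tall; leave it. Origin: centre of its underside.
- beaker: Empty glass beaker, 68 mm in diameter, 90 mm tall; leave it. Origin: centre of its underside.
- crimper: Red-handled hand crimper lying flat, about 200 mm long along its x, 60 mm wide, up to 32 mm high; leave it. Origin: on the bench near its middle.

How it is judged (in metres and radians):
On the way, in this order (a step that is already met when the one before it is completed fails the run):
1. the blue-capped vial stands upright on the bottom of the block's empty well, released, with the hood still closed (horizontal distance between vial_blue and block_hole2 below 0.004 m and z of vial_blue in the frame of block between 0.012 and 0.02 m and angle between vial_blue's own z axis and vertical below 0.12 rad and contact force between vial_blue and the fingers below 0.05 N and linear speed of vial_blue below 0.03 m/s and value of joint hood below 0.1 rad), for 0.2 s.
2. the hood is held by the fingers at its handle (handle within 5 cm of the TCP) at 60 degrees, give or take 8 (value of joint hood between 0.907 and 1.187 rad and velocity of joint hood between -0.08 and 0.08 rad/s and contact force between hood and the fingers above 0.3 N and distance between the grasp point and hood_handle below 0.05 m), for 0.2 s.
At the end, for the whole second after the job is handed in: The hood is at 60 degrees, give or take 8 (0.907 to 1.187 rad), still, held by the fingers at its handle; the blue-capped vial stands upright (7 degrees) on the bottom of the block's +y end well, released, within 4 mm of its axis; the other vials, bottle and beaker still stand (all of step 2 and horizontal distance between vial_blue and block_hole2 below 0.004 m and z of vial_blue in the frame of block between 0.012 and 0.02 m and angle between vial_blue's own z axis and vertical below 0.12 rad and contact force between vial_blue and the fingers below 0.05 N and linear speed of vial_blue below 0.03 m/s and angle between each of vial_red, vial_yellow, vial_a, vial_b, bottle, beaker's own z axis and vertical below 0.3 rad); the arm keeps its last pose, push and grip.
It fails at once if the blue-capped vial is dropped (falls freely faster than 0.6 m/s) (contact force between vial_blue and the fingers below 0.02 N and linear speed of vial_blue above 0.6 m/s).
It fails at once if the hood drops (closes faster than 1.5 rad/s) (velocity of joint hood below -1.5 rad/s).
It fails at once if another vial of the tray is knocked over or shifted more than 3 cm (distance of any of vial_red, vial_yellow from where it was at the start of the episode above 0.03 m or angle between any of vial_red, vial_yellow's own z axis and vertical above 0.6 rad).
It fails at once if a vial already in the block is knocked over or shifted more than 3 cm (distance of any of vial_a, vial_b from where it was at the start of the episode above 0.03 m or angle between any of vial_a, vial_b's own z axis and vertical above 0.6 rad).
It fails at once if the bottle, beaker or crimper is knocked over or shifted more than 3 cm (distance of any of bottle, beaker, crimper from where it was at the start of the episode above 0.03 m or angle between any of bottle, beaker's own z axis and vertical above 0.6 rad).
It also fails if it takes over 48 s, if anything falls off the work surface, if the arm or the gripper's body presses on something with over 40 N, if the wrist force passes 120 N, or if a joint passes its speed limit or range.

## Working session

There is one attempt and no reset: what is moved stays moved. The work goes in short steps, Python scripts to look and compute and a tool call to move; the robot and the scene stay as the last step left them, time stands still between calls to the robot, and variables do not carry over. Pictures are saved under pics/ and viewed, at most 12 in all, crops included, and the job is handed in when it is done.

Besides the shell and the picture viewer there is one more tool, called after "Call:" by a JSON object that holds its "fn" and its "kwargs". servo_tool: Moves the arm, as the interface text tells. Its arguments: {"type":"object","properties":{"plan":{"type":"array"}},"required":["plan"]}

```bash
mkdir -p pics; cat > h.py <<'E'
import numpy as np, cv2
from workcell import ctrl
def cam(n, obs=None):
    c=ctrl.camera_info(n); f=240/np.tan(np.radians(c['fovy'])/2)
    if 'rvec' in c:
        R=cv2.Rodrigues(np.array(c['rvec'],float))[0]; t=np.array(c['tvec'],float).ravel(); Rw=R.T; o=-R.T@t
    else:
        T=np.array(c['T_tool_cam']); Rt=cv2.Rodrigues(np.array(obs['orientation'],float))[0]
        Rw=Rt@T[:3,:3]; o=Rt@T[:3,3]+np.array(obs['ee_pos'])
    return dict(f=f,cx=c['cx'],cy=c['cy'],k1=c['k1'],Rw=Rw,o=o)
def ray(c,u,v):
    d=np.array([(u-c['cx'])/c['f'],(v-c['cy'])/c['f']]); s=d.copy()
    for _ in range(20): s=d/(1+c['k1']*(s@s))
    return c['o'],c['Rw']@np.array([s[0],s[1],1])
def onz(c,u,v,z):
    o,d=ray(c,u,v); return o+d*(z-o[2])/d[2]
def proj(c,p):
    q=c['Rw'].T@(np.array(p,float)-c['o']); s=q[:2]/q[2]; s=s*(1+c['k1']*(s@s))
    return s*c['f']+[c['cx'],c['cy']]
E
python3 - <<'E'
from h import *
for n in ('top','scene','wrist'):
    o=ctrl.get_obs(); cv2.imwrite(f'pics/{n}0.png',ctrl.get_image(n)); print(n,ctrl.camera_info(n))
print(o)
E
```

```text
top {'fovy': 42.95744385205982, 'cx': 321.9465528040533, 'cy': 228.82339274552822, 'k1': -0.09053042120892274, 'rvec': array([ 2.16707189, -2.17451111,  0.12258301]), 'tvec': array([  26.75571208,  625.76390752, 1666.66700816])}
scene {'fovy': 43.85353088124652, 'cx': 327.37093283649614, 'cy': 247.28792866092206, 'k1': -0.07507275985124448, 'rvec': array([ 2.1282578 ,  0.50522683, -0.28739486]), 'tvec': array([-570.93875002,  -38.09560351, 1596.68308641])}
wrist {'fovy': 64.92417741338863, 'cx': 320.2841475955976, 'cy': 241.5843962747086, 'k1': 0.023388216307519426, 'T_tool_cam': array([[-1.18219692e-03, -9.56790053e-01, -2.90777228e-01,
         8.07305850e+01],
       [ 9.99998925e-01, -1.38332599e-03,  4.86134680e-04,
        -1.65699795e+00],
       [-8.67368523e-04, -2.90776341e-01,  9.56790660e-01,
        -1.43168659e+02],
       [ 0.00000000e+00,  0.00000000e+00,  0.00000000e+00,
         1.00000000e+00]])}
{'t': 0.1, 'qpos': array([-1.35600032e+00,  4.23791106e-01,  1.63060299e+00,  2.25989349e-07,
        1.08862521e+00, -1.90093273e-02]), 'qvel': array([-0.00096826, -0.0012994 , -0.00334542, -0.00157392, -0.00216474,
        0.00083   ]), 'joint_torque': array([ 1.09668275e-03, -5.45610380e+01, -2.74324322e+01,  6.43921271e-02,
        1.88053760e-02, -2.74578917e-05]), 'ee_pos': array([ 144.71690093, -607.51758395,  240.66692184]), 'orientation': array([-3.11874009e+00, -3.66258845e-01,  2.18614408e-04]), 'ft_force': array([ 0.60013005,  0.79367154, -0.17198522]), 'moment': array([-0.0229992 ,  0.01217536,  0.03170536]), 'grasp_force': 0.0, 'width': 87.88722977052097}
```

View pics/top0.png

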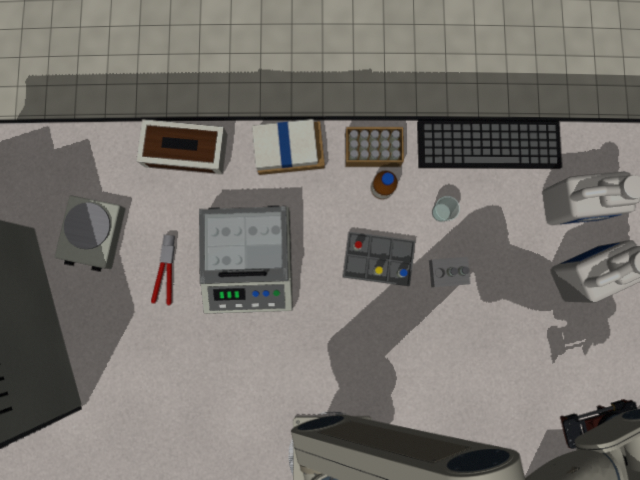

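View pics/scene0.png

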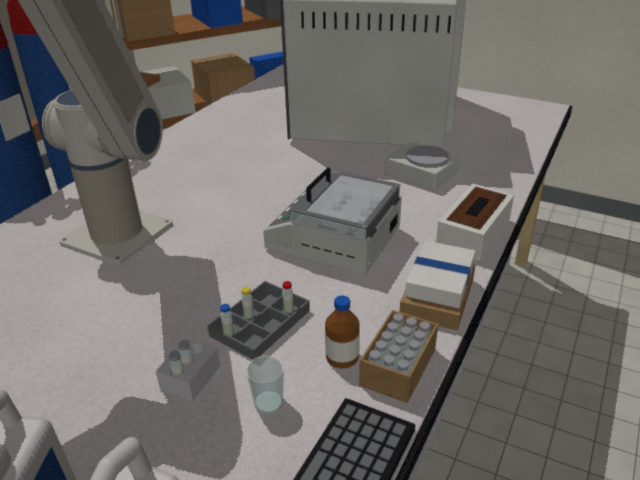

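The top view has image-up = +x and image-left = +y. Blue cap is at about (403,272), yellow (379,270), red (358,244), block around (450,272), and the hood handle at about (243,273). Next I'll measure these and view enlarged crops.

```bash
python3 - <<'E'
from h import *
T=cv2.imread('pics/top0.png');S=cv2.imread('pics/scene0.png')
ct,cs=cam('top'),cam('scene')
def blobs(I,lo,hi,box):
    x0,y0,x1,y1=box;m=cv2.inRange(cv2.cvtColor(I,cv2.COLOR_BGR2HSV),lo,hi)
    k=np.zeros_like(m);k[y0:y1,x0:x1]=m[y0:y1,x0:x1]
    n,l,s,c=cv2.connectedComponentsWithStats(k)
    i=1+np.argmax(s[1:,4]);return c[i],s[i]
H={'blue':((100,120,50),(130,255,255)),'yellow':((20,120,60),(35,255,255)),'red':((0,150,50),(6,255,255))}
for n,(lo,hi) in H.items():
    a,sa=blobs(T,lo,hi,(340,225,420,290)); b,sb=blobs(S,lo,hi,(200,275,310,345))
    o1,d1=ray(ct,*a);o2,d2=ray(cs,*b)
    k=np.linalg.lstsq(np.c_[d1,-d2],o2-o1,rcond=None)[0];p,q=o1+d1*k[0],o2+d2*k[1]
    print(n,a,sa,b,sb,((p+q)/2).round(1),np.linalg.norm(p-q).round(1),onz(ct,*a,78).round(1))
for uv in [(441,272),(452,271),(463,271)]: print(uv,onz(ct,*uv,91).round(1),onz(ct,*uv,50).round(1))
for uv in [(219,273),(268,273)]: print('handle',onz(ct,*uv,168).round(1))
a=cv2.resize(T[215:300,340:480],None,fx=5,fy=5,interpolation=cv2.INTER_CUBIC)
cv2.imwrite('pics/c1.png',a)
b=cv2.resize(S[330:410,150:310],None,fx=5,fy=5,interpolation=cv2.INTER_CUBIC)
cv2.imwrite('pics/c2.png',b)
cv2.imwrite('pics/c3.png',cv2.resize(T[195:320,190:300],None,fx=4.5,fy=4.5,interpolation=cv2.INTER_CUBIC))
E
```

```text
blue [403.5        272.20833333] [400 269   8   7  48] [224.42857143 307.61904762] [220 304  10   8  63] [ 504.  -194.3   74.9] 3.1 [ 502.6 -194.8   78. ]
yellow [378.43137255 269.52941176] [375 266   8   8  51] [245.63636364 290.32727273] [242 287   8   8  55] [ 511.4 -126.6   74.3] 2.6 [ 510.2 -127.    78. ]
red [357.92105263 244.05263158] [355 241   7   7  38] [286.46808511 284.72340426] [283 282   8   7  47] [580.4 -71.9  74.8] 2.0 [579.3 -72.3  78. ]
(441, 272) [ 502.2 -294.2   91. ] [ 503.5 -302.5   50. ]
(452, 271) [ 504.7 -324.    91. ] [ 506.1 -333.1   50. ]
(463, 271) [ 504.5 -353.9   91. ] [ 505.9 -363.8   50. ]
handle [499.1 288.5 168. ]
handle [498.9 163.4 168. ]
```

View pics/c1.png

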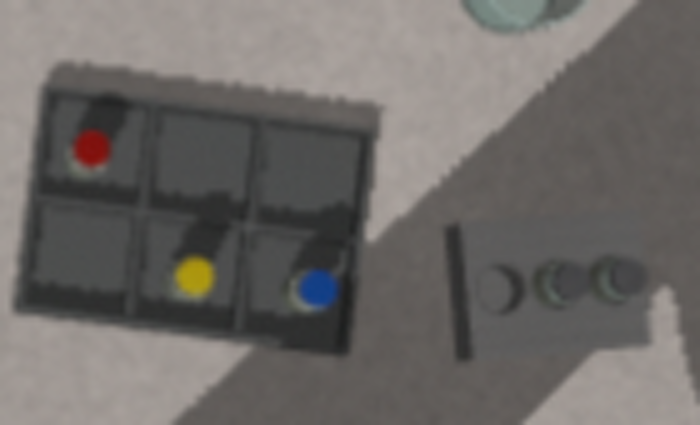

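View pics/c3.png

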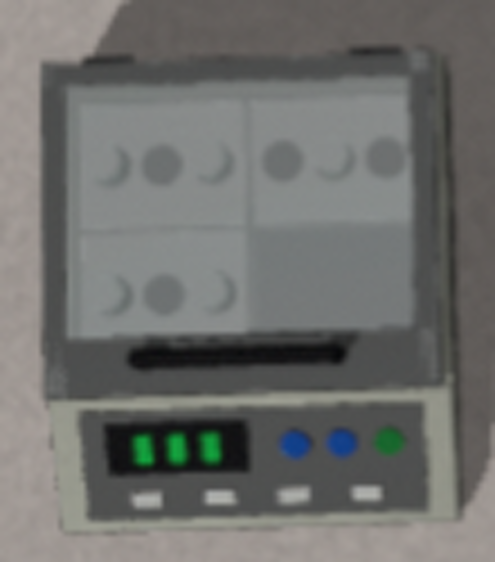

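The crops show the empty well mouth at about (440,272.8) in the top view. vial_b is at (453,272) and vial_a at (465,271). The handle bar runs from about (219,274) to (267,273), nearly parallel to world y. I'll move over the block with the closing axis turned to world x, which works for the vial, well and handle alike.

Call:
{"fn": "servo_tool", "kwargs": {"plan": [[0,[30,26,0],7],[0,[60,52,0],14],[0,[90,78,0],21],[0,[120,104,0],28],[0,[150,130,0],35],[0,[180,156,0],42],[0,[210,182,0],49],[0,[240,208,0],56],[0,[270,234,0],63],[0,[300,260,0],70]]}}

```text
t: 0.98
ee_pos: [445.9, -346.3, 241.3]
orientation: [-2.339, -2.097, 0.0]
ft_force: [0.9, -0.6, -1.3]
width: 88.0
grasp_force: 0.0
```

Call:
{"fn": "servo_tool", "kwargs": {"plan": [[0,[30,25,0],7],[0,[59,48,0],11],[0,[59,48,0],11],[0,[59,48,0],11]]}}

```text
t: 1.32
ee_pos: [504.8, -298.6, 241.0]
orientation: [-2.131, -2.308, 0.0]
ft_force: [-0.5, -0.7, 0.4]
width: 87.7
grasp_force: 0.0
```

```bash
python3 - <<'E'
from h import *
o=ctrl.get_obs(); I=ctrl.get_image('wrist'); cv2.imwrite('pics/w1.png',I)
print(o['ee_pos'],o['orientation'],o['qpos'])
c=cam('wrist',o)
for n,p in {'well':(503,-300,50),'b':(504.5,-328,91),'a':(504.5,-358,91),'blue':(504,-194.5,79)}.items(): print(n,proj(c,p))
np.save('w1.npy',np.r_[o['ee_pos'],o['orientation']])
E
```

```text
[ 504.81448591 -298.59797193  241.01402543] [-2.13104183e+00 -2.30766968e+00  3.98115532e-04] [-5.54357572e-01  3.67686458e-01  1.71713951e+00 -1.84083161e-04
  1.05727204e+00 -6.33810325e-01]
well [317.84301925 221.81650196]
b [316.76670121 266.61754197]
a [314.10414469 299.52601047]
blue [329.61134569  95.61379038]
```

View pics/w1.png

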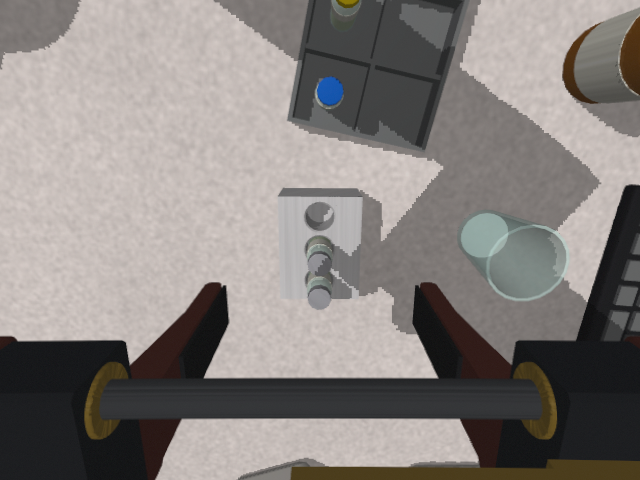

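The block's row lines up with the tool in the image. Well mouth is at about (320,215), vial_b cap (319,263), vial_a cap (319,298) and the blue cap (329,92).

```bash
python3 - <<'E'
from h import *
P=np.load('w1.npy');c=cam('wrist',dict(ee_pos=P[:3],orientation=P[3:]))
I=cv2.imread('pics/w1.png');h=cv2.cvtColor(I,cv2.COLOR_BGR2HSV)
m=cv2.inRange(h,(100,120,50),(130,255,255));m[:,:250]=0;m[:,400:]=0;m[150:]=0
k=max(cv2.findContours(m,0,1)[0],key=cv2.contourArea);print(cv2.boundingRect(k))
# enclosing ellipse is cap top + a bit of its side
(u,v),(a,b),_=cv2.fitEllipse(k);print('blue',u,v,a,b,onz(c,u,v,78).round(1))
for n,uv,z in [('well',(320,215.5),50),('b',(319,263),91),('a',(319,298),91),('wellL',(305,215),50),('wellR',(335,215),50),('top',(320,201),50),('bot',(320,229),50),('c00',(279,194),50),('c01',(362,194),50),('c11',(362,298),50),('c10',(279,298),50)]: print(n,onz(c,*uv,z).round(1))
cv2.imwrite('pics/w1c.png',cv2.resize(I[180:310,260:380],None,fx=4.5,fy=4.5,interpolation=cv2.INTER_CUBIC))
E
```

```text
(317, 76, 27, 30)
blue 329.8076477050781 90.49715423583984 25.1912899017334 28.18902015686035 [ 503.9 -190.8   78. ]
well [ 504.5 -294.    50. ]
b [ 506.1 -324.7   91. ]
a [ 508.5 -356.3   91. ]
wellL [ 490.9 -294.6   50. ]
wellR [ 518.  -292.4   50. ]
top [ 503.5 -280.7   50. ]
bot [ 505.5 -306.6   50. ]
c00 [ 466.5 -277.3   50. ]
c01 [ 540.3 -271.5   50. ]
c11 [ 551.5 -372.5   50. ]
c10 [ 471.3 -378.8   50. ]
```

View pics/w1c.png

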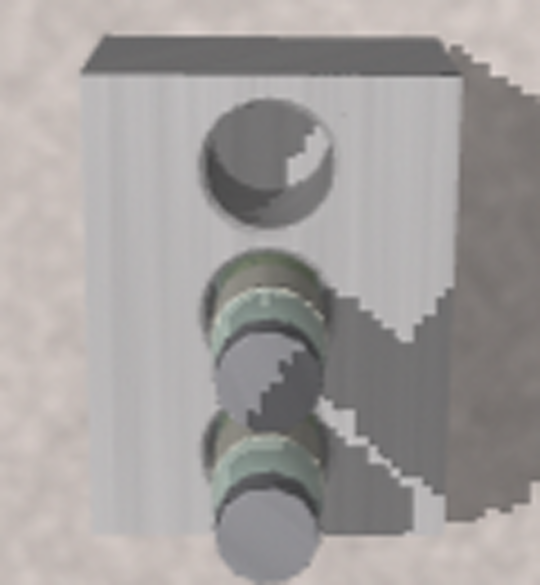

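Well centre from the crop's ellipse is at px (319.2,215.9). I'll now view the blue cap from the same relative pose (29 mm higher), so camera bias cancels in the cap-to-well offset.

Call:
{"fn": "servo_tool", "kwargs": {"plan": [[0,[0,35,10],0],[0,[-1,70,20],0],[0,[-1,104,29],0],[0,[-1,104,29],0],[0,[-1,104,29],0],[0,[-1,104,29],0]]}}

```text
t: 1.87
ee_pos: [502.1, -197.1, 270.4]
orientation: [2.136, 2.303, -0.001]
ft_force: [0.2, 0.1, 0.4]
width: 88.0
grasp_force: 0.0
```

```bash
python3 - <<'E'
from h import *
o=ctrl.get_obs(); I=ctrl.get_image('wrist'); cv2.imwrite('pics/w2.png',I)
print(o['ee_pos'],o['orientation'])
c=cam('wrist',o)
h=cv2.cvtColor(I,cv2.COLOR_BGR2HSV)
m=cv2.inRange(h,(100,120,30),(130,255,255))
k=max([k for k in cv2.findContours(m,0,1)[0] if abs(cv2.boundingRect(k)[0]-310)<60],key=cv2.contourArea)
x,y,w,hh=cv2.boundingRect(k);print(x,y,w,hh)
(u,v),ab,_=cv2.fitEllipse(k);print(u,v,ab,onz(c,u,v,79),proj(c,(503,-190.5,79)))
print(I[y-2:y+hh+12,x+w//2,:].tolist())
P=np.load('w1.npy');c1=cam('wrist',dict(ee_pos=P[:3],orientation=P[3:]));print('well',onz(c1,319.2,215.9,50))
cv2.imwrite('pics/w2c.png',cv2.resize(I[180:290,260:380],None,fx=4.5,fy=4.5,interpolation=cv2.INTER_CUBIC))
E
```

```text
[ 502.14982987 -197.14095594  270.41992076] [ 2.13606757e+00  2.30313862e+00 -6.08291953e-04]
311 202 23 23
322.0244445800781 212.9626007080078 (21.086999893188477, 21.929292678833008) [ 503.61415574 -190.24946934   79.        ] [321.32790259 213.18343519]
[[143, 149, 136], [130, 109, 88], [112, 62, 32], [164, 81, 21], [187, 91, 20], [189, 91, 18], [188, 91, 18], [188, 92, 18], [188, 91, 19], [187, 92, 18], [187, 91, 17], [187, 90, 17], [187, 91, 22], [186, 91, 20], [186, 91, 20], [186, 90, 16], [186, 91, 18], [186, 91, 17], [185, 91, 17], [185, 91, 20], [185, 90, 15], [185, 89, 19], [185, 89, 21], [185, 89, 19], [121, 73, 42], [66, 61, 58], [70, 70, 69], [106, 107, 106], [110, 110, 109], [108, 109, 108], [150, 152, 155], [197, 202, 210], [200, 205, 214], [200, 205, 214], [199, 203, 213], [199, 204, 213], [200, 205, 213]]
well [ 503.80104027 -294.39650393   50.        ]
```

View pics/w2c.png

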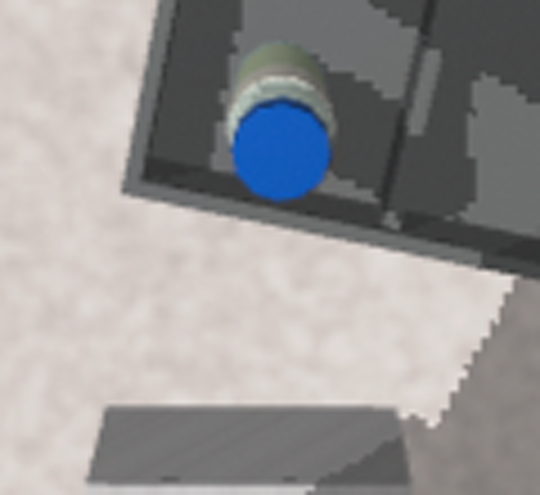

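Cap top centre is at px (322,213) and it's clear to straddle. Now I'll descend to TCP z≈61, so the fingertips sit 38 mm above the vial's foot (the well is 34 mm deep).

Call:
{"fn": "servo_tool", "kwargs": {"plan": [[0,[1,5,-35],0],[0,[1,5,-70],0],[0,[1,5,-105],0],[0,[1,5,-140],0],[0,[1,5,-170],0],[0,[1,5,-190],0],[0,[1,5,-205],0],[0,[1,5,-209],0],[0,[1,5,-209],0],[0,[1,5,-209],0]]}}

```text
t: 2.75
ee_pos: [503.8, -191.9, 61.5]
orientation: [-2.136, -2.304, 0.0]
ft_force: [0.2, 0.8, -0.9]
width: 87.3
grasp_force: 0.0
```

Call:
{"fn": "servo_tool", "kwargs": {"plan": [[0.5,[0,0,0],0],[0.7,[0,0,0],0],[0.85,[0,0,0],0],[1,[0,0,0],0],[1,[0,0,0],0],[1,[0,0,0],0],[1,[0,0,0],0],[1,[0,0,0],0],[1,[0,0,0],0],[1,[0,0,0],0]]}}

```text
t: 3.58
ee_pos: [503.8, -190.9, 61.3]
orientation: [-2.135, -2.305, 0.0]
ft_force: [-0.2, 0.1, -0.1]
width: 24.7
grasp_force: 0.0
```

Call:
{"fn": "servo_tool", "kwargs": {"plan": [[1,[0,0,0],0],[1,[0,0,0],0],[1,[0,0,0],0],[1,[0,0,0],0]]}}

```text
t: 3.92
ee_pos: [503.8, -191.0, 61.4]
orientation: [-2.135, -2.305, 0.0]
ft_force: [-0.3, -0.6, -0.5]
width: 22.2
grasp_force: 30.0
```

Call:
{"fn": "servo_tool", "kwargs": {"plan": [[1,[0,0,10],0],[1,[0,0,25],0],[1,[0,0,50],0],[1,[0,0,75],0],[1,[0,0,94],0],[1,[0,0,94],0],[1,[0,0,94],0]]}}

```text
t: 4.5
ee_pos: [504.5, -191.2, 156.9]
orientation: [2.133, 2.303, 0.002]
ft_force: [-0.1, -0.5, 0.8]
width: 21.8
grasp_force: 30.0
```

Vial held (22 mm, 30 N). Moving over the well.

Call:
{"fn": "servo_tool", "kwargs": {"plan": [[1,[0,-20,0],0],[1,[0,-50,0],0],[1,[0,-80,0],0],[1,[-0.5,-97,0],0],[1,[-0.5,-105.5,0],0],[1,[-0.5,-105.5,-10],0],[1,[-0.5,-105.5,-24],0],[1,[-0.5,-105.5,-24],0],[1,[-0.5,-105.5,-24],0],[1,[-0.5,-105.5,-24],0]]}}

```text
t: 5.33
ee_pos: [503.2, -295.5, 131.0]
orientation: [-2.133, -2.305, 0.0]
ft_force: [-0.3, -0.5, 0.7]
width: 22.0
grasp_force: 30.0
```

```bash
python3 - <<'E'
from h import *
E=[]
o=ctrl.get_obs(); I=ctrl.get_image('wrist');E.append(o['ee_pos']);S=ctrl.get_image('scene')
for _ in range(2): E.append(ctrl.get_obs()['ee_pos']);ctrl.get_image('top')
print(np.round(E,2)); cv2.imwrite('pics/w3.png',I)
np.save('w3.npy',np.r_[np.mean(E,0),o['orientation']])
a=cv2.resize(I[90:330,230:410],None,fx=2.3,fy=2.3,interpolation=cv2.INTER_CUBIC)
b=cv2.resize(S[310:410,140:235],None,fx=4,fy=4,interpolation=cv2.INTER_CUBIC)
M=np.zeros((600,800,3),np.uint8);M[:552,:414]=a;M[:400,416:796]=b;cv2.imwrite('pics/w3c.png',M);cv2.imwrite('pics/s3.png',S)
E
```

```text
[[ 503.19 -295.48  131.04]
 [ 503.67 -295.99  131.75]
 [ 503.73 -296.17  131.89]]
```

View pics/w3c.png

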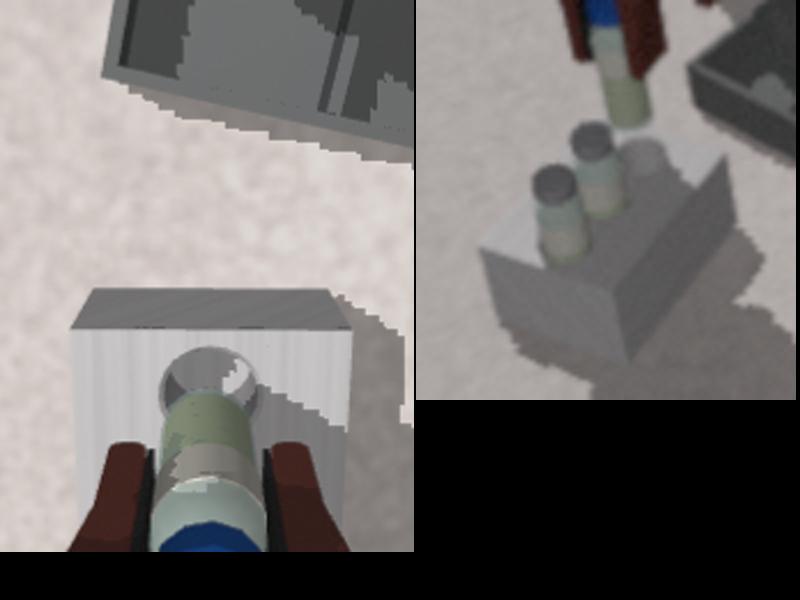

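Left (wrist): the foot's far edge is at crop (208,391) and the well's far edge at (209,347), with sides 160–258. Right (scene): foot centre is near crop (628,118) and well mouth (640,157). Next step is turning these into offsets.

```bash
python3 - <<'E'
from h import *
P=np.load('w3.npy');c=cam('wrist',dict(ee_pos=P[:3],orientation=P[3:]))
W=lambda x,y:(230+(x+.5)/2.3-.5,90+(y+.5)/2.3-.5)
F=onz(c,*W(208,391),131.4-57)-[0,11.3,0];print('foot',F)
for p in [(209,347),(160,392),(258,392)]: print('well edge',onz(c,*W(*p),50)-([0,13,0] if p[1]==347 else [0,0,0]))
cs=cam('scene');S=lambda x,y:(140+(x-416+.5)/4-.5,310+(y+.5)/4-.5)
# foot: left/right silhouette bottom corners ; well mouth
print('scene foot front-bottom px',S(628,129),'pred centre',proj(cs,(*F[:2],74.4)))
print('scene well',onz(cs,*S(641,157),50),'foot',onz(cs,*S(628,118),74.4))
# reference: neighbours' caps in both
print('b',onz(cs,*S(594,132),91),'a',onz(cs,*S(555,176),91))
I=cv2.imread('pics/w3.png')
print(I[232:268,320].mean(1).round().tolist())
for r in (252,256): print(r,I[r,292:350].mean(1).round().tolist())
for r in (270,275): print(r,I[r,292:350].mean(1).round().tolist())
E
```

```text
foot [ 502.94912181 -297.09848034   74.4       ]
well edge [ 502.90612691 -294.89032723   50.        ]
well edge [ 490.46568053 -295.80245545   50.        ]
well edge [ 517.32528496 -293.74238883   50.        ]
scene foot front-bottom px (192.625, 341.875) pred centre [192.42546372 338.66663363]
scene well [ 507.55999589 -298.0051564    50.        ] foot [ 504.09402807 -297.95732232   74.4       ]
b [ 508.76314596 -326.00625273   91.        ] a [ 510.92053138 -357.50094868   91.        ]
[112.0, 150.0, 190.0, 193.0, 194.0, 193.0, 193.0, 193.0, 164.0, 133.0, 126.0, 124.0, 124.0, 124.0, 123.0, 123.0, 123.0, 123.0, 123.0, 123.0, 123.0, 124.0, 124.0, 123.0, 123.0, 123.0, 117.0, 123.0, 124.0, 112.0, 111.0, 112.0, 111.0, 111.0, 111.0, 111.0]
252 [198.0, 199.0, 199.0, 196.0, 195.0, 195.0, 196.0, 198.0, 190.0, 141.0, 121.0, 107.0, 94.0, 123.0, 123.0, 124.0, 125.0, 122.0, 119.0, 119.0, 119.0, 119.0, 121.0, 123.0, 123.0, 123.0, 123.0, 124.0, 123.0, 123.0, 122.0, 120.0, 120.0, 121.0, 122.0, 123.0, 123.0, 145.0, 197.0, 194.0, 190.0, 193.0, 195.0, 196.0, 195.0, 184.0, 142.0, 136.0, 166.0, 171.0, 
[... 556 characters left out ...]
, 126.0, 126.0, 127.0, 126.0, 126.0, 124.0, 124.0, 122.0, 120.0, 111.0, 111.0, 112.0, 116.0, 115.0, 113.0, 111.0, 109.0, 108.0, 106.0, 104.0, 102.0, 98.0, 97.0, 95.0, 92.0, 90.0, 87.0, 86.0, 84.0, 84.0, 83.0, 84.0, 87.0, 84.0, 92.0, 109.0, 111.0, 114.0, 121.0, 122.0, 122.0, 122.0, 124.0, 124.0, 123.0]
275 [195.0, 196.0, 197.0, 195.0, 193.0, 193.0, 194.0, 194.0, 179.0, 149.0, 125.0, 126.0, 126.0, 126.0, 126.0, 127.0, 126.0, 126.0, 125.0, 124.0, 123.0, 121.0, 121.0, 119.0, 118.0, 116.0, 115.0, 113.0, 111.0, 109.0, 108.0, 106.0, 104.0, 101.0, 99.0, 97.0, 95.0, 92.0, 90.0, 88.0, 86.0, 84.0, 85.0, 82.0, 83.0, 82.0, 90.0, 110.0, 120.0, 120.0, 120.0, 121.0, 121.0, 121.0, 121.0, 123.0, 125.0, 124.0]
```

Call:
{"fn": "servo_tool", "kwargs": {"plan": [[1,[0.7,1.5,-8],0],[1,[0.7,1.5,-16],0],[1,[0.7,1.5,-20],0],[1,[0.7,1.5,-20],0],[1,[0.7,1.5,-20],0],[1,[0.7,1.5,-20],0]]}}

```text
t: 6.03
ee_pos: [504.0, -295.0, 111.3]
orientation: [-2.135, -2.305, 0.0]
ft_force: [-0.1, -0.7, 0.1]
width: 22.2
grasp_force: 30.0
```

```bash
python3 - <<'E'
from h import *
E=[]
o=ctrl.get_obs(); I=ctrl.get_image('wrist');E.append(o['ee_pos']);S=ctrl.get_image('scene')
for _ in range(2): E.append(ctrl.get_obs()['ee_pos']);ctrl.get_image('top')
print(np.round(E,2)); cv2.imwrite('pics/w4.png',I)
np.save('w4.npy',np.r_[np.mean(E,0),o['orientation']])
a=cv2.resize(I[225:325,270:370],None,fx=4,fy=4,interpolation=cv2.INTER_CUBIC)
b=cv2.resize(S[320:385,160:225],None,fx=6,fy=6,interpolation=cv2.INTER_CUBIC)
M=np.zeros((400,800,3),np.uint8);M[:,:400]=a;M[:390,410:]=b;cv2.imwrite('pics/w4c.png',M)
E
```

```text
[[ 504.04 -295.05  111.28]
 [ 504.17 -295.11  111.54]
 [ 504.18 -295.11  111.59]]
```

View pics/w4c.png

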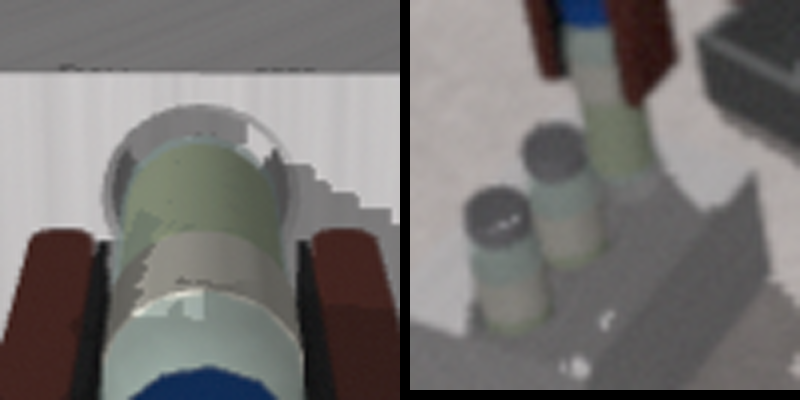

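The foot's far edge is at crop (199,137) and the well's at (198,104), with well sides 103–293 and foot sides about 121–277. So x is centred and y needs a bit more shift.

```bash
python3 - <<'E'
from h import *
P=np.load('w4.npy');c=cam('wrist',dict(ee_pos=P[:3],orientation=P[3:]))
W=lambda x,y:(270+(x+.5)/4-.5,225+(y+.5)/4-.5)
print('foot',onz(c,*W(199,137),54.5)-[-1,11.3,0],'well',onz(c,*W(198,104),50)-[-1,13,0])
for p in [(103,188),(293,188)]: print('well edge',onz(c,*W(*p),50))
for p in [(122,190),(277,190)]: print('foot edge',onz(c,*W(*p),54.5))
E
```

```text
foot [ 504.13087861 -295.8059479    54.5       ] well [ 503.72684198 -294.13135421   50.        ]
well edge [ 489.92204288 -294.98504918   50.        ]
well edge [ 517.44740014 -292.91049333   50.        ]
foot edge [ 492.81312559 -293.29332297   54.5       ]
foot edge [ 514.78398359 -291.63733622   54.5       ]
```

Call:
{"fn": "servo_tool", "kwargs": {"plan": [[1,[-0.2,1.5,0],0],[1,[-0.2,1.5,0],0],[1,[-0.2,1.5,-3],0],[1,[-0.2,1.5,-6],0],[1,[-0.2,1.5,-9],0],[1,[-0.2,1.5,-12],0],[1,[-0.2,1.5,-12],0],[1,[-0.2,1.5,-12],0]]}}

```text
t: 6.9
ee_pos: [503.7, -293.5, 99.0]
orientation: [-2.134, -2.305, 0.0]
ft_force: [-0.5, -1.2, 0.2]
width: 22.1
grasp_force: 30.0
```

No contact force, so the foot has entered the well (z≈42). Going deeper.

Call:
{"fn": "servo_tool", "kwargs": {"plan": [[1,[0,0,-4],0],[1,[0,0,-8],0],[1,[0,0,-12],0],[1,[0,0,-16],0],[1,[0,0,-20],0],[1,[0,0,-22],0],[1,[0,0,-23.5],0],[1,[0,0,-24.5],0],[1,[0,0,-24.5],0]]}}

```text
t: 7.65
ee_pos: [503.9, -293.5, 74.7]
orientation: [2.135, 2.305, -0.0]
ft_force: [-0.8, -1.8, -1.8]
width: 22.0
grasp_force: 30.0
```

Call:
{"fn": "servo_tool", "kwargs": {"plan": [[1,[0,0,-0.5],0],[1,[0,0,-1],0],[1,[0,0,-1.5],0],[1,[0,0,-1.5],0],[1,[0,0,-1.5],0]]}}

```text
t: 8.07
ee_pos: [503.9, -293.6, 73.5]
orientation: [2.134, 2.305, 0.0]
ft_force: [1.2, -2.6, 0.2]
width: 22.1
grasp_force: 30.0
```

Call:
{"fn": "servo_tool", "kwargs": {"plan": [[1,[0,0,-0.4],0],[1,[0,0,-0.8],0],[1,[0,0,-1.2],0],[1,[0,0,-1.2],0],[1,[0,0,-1.2],0]]}}

```text
t: 8.48
ee_pos: [504.0, -293.6, 73.2]
orientation: [2.134, 2.305, 0.0]
ft_force: [-1.6, -1.1, 10.6]
width: 21.9
grasp_force: 30.0
```

Bottom contact at TCP z=73.2, as expected. I'll ease off, release, and rise.

Call:
{"fn": "servo_tool", "kwargs": {"plan": [[1,[0,0,0.8],0],[1,[0,0,0.8],0],[0.7,[0,0,0.8],0],[0.5,[0,0,0.8],0],[0.5,[0,0,0.8],0],[0.3,[0,0,0.8],0],[0.3,[0,0,0.8],0],[0.3,[0,0,0.8],0],[0.3,[0,0,0.8],0]]}}

```text
t: 9.23
ee_pos: [503.7, -293.4, 72.9]
orientation: [-2.134, -2.305, 0.0]
ft_force: [0.1, -1.1, -0.1]
width: 60.6
grasp_force: 0.0
```

Call:
{"fn": "servo_tool", "kwargs": {"plan": [[0.3,[0,0,8],0],[0.3,[0,0,25],0],[0.3,[0,0,60],0],[0.3,[0,0,100],0],[0.3,[0,0,140],0],[0.3,[0,0,168],0],[0.3,[0,0,168],0],[0.3,[0,0,168],0]]}}

```text
t: 9.9
ee_pos: [504.6, -294.0, 243.5]
orientation: [2.132, 2.302, 0.001]
ft_force: [0.3, 0.2, -0.4]
width: 62.1
grasp_force: 0.0
```

```bash
python3 - <<'E'
from h import *
o=ctrl.get_obs(); I=ctrl.get_image('wrist');print(o['ee_pos']);cv2.imwrite('pics/w5.png',I)
c=cam('wrist',o)
m=cv2.inRange(cv2.cvtColor(I,cv2.COLOR_BGR2HSV),(100,120,30),(130,255,255));m[:,:250]=0;m[:,400:]=0
k=max(cv2.findContours(m,0,1)[0],key=cv2.contourArea);(u,v),ab,_=cv2.fitEllipse(k)
print(u,v,ab,cv2.boundingRect(k),'cap at 91:',onz(c,u,v,91))
E
```

```text
[ 504.63337685 -293.98483732  243.48352044]
318.30804443359375 229.6234130859375 (23.204635620117188, 24.425630569458008) (307, 217, 24, 26) cap at 91: [ 503.87534399 -292.65926471   91.        ]
```

The cap sits at the well axis to within about 1.5 mm at z=91, so it is seated and released. Now to the hood handle.

Call:
{"fn": "servo_tool", "kwargs": {"plan": [[0.3,[0,30,10],0],[0.3,[0,70,20],0],[0.3,[0,110,30],0],[0.3,[0,150,40],0],[0.3,[0,190,50],0],[0.3,[0,230,50],-1],[0.3,[0,270,50],-2],[0.3,[0,310,50],-3],[0.3,[0,350,50],-3],[0.3,[0,390,50],-3]]}}

```text
t: 10.78
ee_pos: [502.4, 98.3, 289.1]
orientation: [-2.193, -2.247, 0.005]
ft_force: [0.3, 0.5, -1.1]
width: 62.0
grasp_force: 0.0
```

Call:
{"fn": "servo_tool", "kwargs": {"plan": [[0.3,[0,40,0],0],[0.3,[-3,80,0],0],[0.3,[-5,115,0],0],[0.3,[-5,130,0],0],[0.3,[-5,130,0],0],[0.3,[-5,130,0],0],[0.3,[-5,130,0],0]]}}

```text
t: 11.37
ee_pos: [498.2, 225.6, 289.7]
orientation: [-2.194, -2.248, 0.004]
ft_force: [-1.0, -1.1, 0.7]
width: 61.2
grasp_force: 0.0
```

```bash
python3 - <<'E'
from h import *
o=ctrl.get_obs(); I=ctrl.get_image('wrist');print(o['ee_pos'],o['orientation']);cv2.imwrite('pics/w6.png',I)
np.save('w6.npy',np.r_[o['ee_pos'],o['orientation']])
print(proj(cam('wrist',o),(499,226,168)))
E
```

```text
[498.18409143 225.55744487 289.65391302] [-2.1938038 -2.2477338  0.0042054]
[321.43275449 242.21265098]
```

View pics/w6.png

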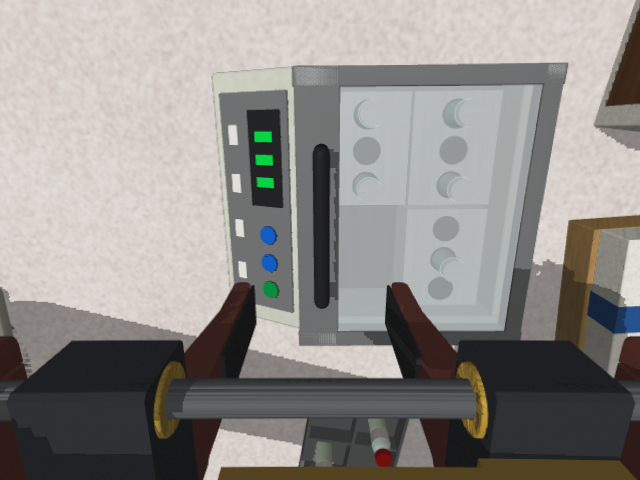

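The handle bar runs from (321,146) to (321,308) in the wrist view, between the open fingers.

```bash
python3 - <<'E'
from h import *
P=np.load('w6.npy');c=cam('wrist',dict(ee_pos=P[:3],orientation=P[3:]))
a,b=onz(c,321,147,168),onz(c,321,306,168);print(a,b,(a+b)/2)
E
```

```text
[497.0776254  293.78861769 168.        ] [499.90388735 174.34424585 168.        ] [498.49075637 234.06643177 168.        ]
```

Call:
{"fn": "servo_tool", "kwargs": {"plan": [[0.3,[0,4,-30],0],[0.3,[0,4,-60],0],[0.3,[0,4,-85],0],[0.3,[0,4,-105],0],[0.3,[0,4,-116],0],[0.3,[0,4,-120],0],[0.3,[0,4,-120],0],[0.3,[0,4,-120],0]]}}

```text
t: 12.08
ee_pos: [499.5, 230.3, 171.8]
orientation: [2.195, 2.247, 0.002]
ft_force: [0.5, 0.0, -0.9]
width: 61.3
grasp_force: 0.0
```

Call:
{"fn": "servo_tool", "kwargs": {"plan": [[0.5,[0,0,0],0],[0.7,[0,0,0],0],[0.85,[0,0,0],0],[1,[0,0,0],0],[1,[0,0,0],0],[1,[0,0,0],0],[1,[0,0,0],0],[1,[0,0,0],0],[1,[0,0,0],0],[1,[0,0,0],0]]}}

```text
t: 12.92
ee_pos: [498.4, 230.5, 170.9]
orientation: [-2.194, -2.248, 0.001]
ft_force: [-1.7, 0.0, 2.9]
width: 11.2
grasp_force: 30.0
```

Call:
{"fn": "servo_tool", "kwargs": {"plan": [[1,[0,0,0],0],[1,[0,0,0],0],[1,[0,0,0],0],[1,[0,0,0],0]]}}

```text
t: 13.25
ee_pos: [498.4, 230.5, 170.9]
orientation: [-2.194, -2.248, 0.001]
ft_force: [-4.4, 1.2, 3.5]
width: 11.2
grasp_force: 30.0
```

Handle gripped (11.2 mm, 30 N). I'll follow the hinge arc (r=187 mm), with a slight +y drift for the heater's ~1.3° yaw.

Call:
{"fn": "servo_tool", "kwargs": {"plan": [[1,[3,0,7.5],0],[1,[6.4,0.1,15],0],[1,[10,0.2,22],0],[1,[14.1,0.3,29.4],0],[1,[18.4,0.4,36.2],0],[1,[23,0.5,43],0],[1,[28,0.6,49.6],0],[1,[33.1,0.8,55.9],0],[1,[33.1,0.8,55.9],0],[1,[33.1,0.8,55.9],0]]}}

```text
t: 14.08
ee_pos: [531.1, 231.4, 228.1]
orientation: [-2.193, -2.247, 0.002]
ft_force: [-8.5, 1.5, 3.9]
width: 11.2
grasp_force: 30.0
```

Call:
{"fn": "servo_tool", "kwargs": {"plan": [[1,[5.5,0.1,6],0],[1,[11.2,0.2,11.9],0],[1,[17.2,0.4,17.4],0],[1,[23.3,0.5,22.7],0],[1,[29.8,0.7,27.7],0],[1,[36.4,0.8,32.5],0],[1,[43.3,1,37],0],[1,[50.3,1.2,41.1],0],[1,[50.3,1.2,41.1],0],[1,[50.3,1.2,41.1],0]]}}

```text
t: 14.92
ee_pos: [582.8, 232.7, 270.7]
orientation: [2.194, 2.248, 0.003]
ft_force: [-7.4, 0.0, 10.2]
width: 11.1
grasp_force: 30.0
```

Call:
{"fn": "servo_tool", "kwargs": {"plan": [[1,[7,0.2,4.3],0],[1,[14.5,0.3,8.2],0],[1,[22,0.5,11.5],0],[1,[29.7,0.7,14.5],0],[1,[37.5,0.9,17],0],[1,[45.3,1,19.2],0],[1,[53.2,1.2,21],0],[1,[61.2,1.4,22.5],0],[1,[61.2,1.4,22.5],0],[1,[61.2,1.4,22.5],0]]}}

```text
t: 15.75
ee_pos: [644.8, 234.1, 291.3]
orientation: [2.194, 2.247, 0.003]
ft_force: [-2.4, 1.5, 7.4]
width: 11.3
grasp_force: 30.0
```

```bash
python3 - <<'E'
from h import *
o=ctrl.get_obs();S=ctrl.get_image('scene');print(o['ee_pos'],o['ft_force'],o['width'])
cv2.imwrite('pics/s7.png',S)
a=cv2.resize(S[60:410,130:450],None,fx=1.7,fy=1.7,interpolation=cv2.INTER_CUBIC);cv2.imwrite('pics/s7c.png',a)
E
```

```text
[644.75473753 234.08932186 291.26038244] [-2.44517425  1.46021936  7.36110932] 11.30324887753509
```

View pics/s7c.png

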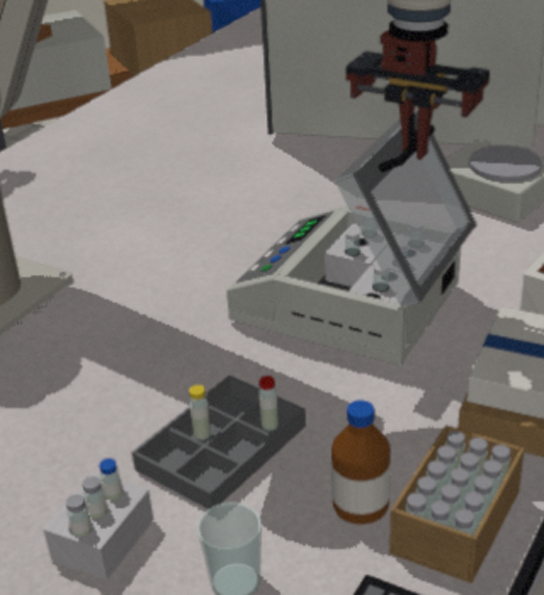

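The hood is open at about 60° with its handle in the fingers. The blue vial is seated in the block and everything else is standing. One short hold, then I hand in.

Call:
{"fn": "servo_tool", "kwargs": {"plan": [[1,[0,0,0],0],[1,[0,0,0],0],[1,[0,0,0],0],[1,[0,0,0],0],[1,[0,0,0],0],[1,[0,0,0],0]]}}

```text
t: 16.3
ee_pos: [644.3, 234.1, 291.2]
orientation: [2.193, 2.248, 0.003]
ft_force: [-2.3, 2.4, 6.6]
width: 11.0
grasp_force: 30.0
```

```bash
python3 -c "
from workcell import ctrl
print(ctrl.get_obs()['ee_pos']);print(ctrl.close_job())"
```

```text
[644.26167855 234.10610951 291.21855056]
the job is handed in; nothing more can be done
None
```

I handed in the job at about 16 s of the 48 s allowed, with the blue vial released at the bottom of the empty well and the hood held by its handle at about 60°; no verdict was returned.

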